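# Load a slide carrier into the slide reader

### The job

Push the flat two-slide carrier along the bed of the slide reader and under its low bridge until it sits squarely against the end stop, then swing the keeper lever fully closed across the bed behind it. Only push with the fingertips: the carrier must stay flat on the bed, never lifted or tipped, and its glass slides must not be touched. Leave the slide box, the forceps and the dropper bottle where they are.

Things in the scene. Friction and masses are not known exactly. Their poses are not given: they have to be found in the camera images.
- reader: slide reader, fixed to the worktop: a plain grey bed plate, top 8 mm above the worktop, with steel guide rails and a low white bridge. Origin on the worktop, on the bed's centre line; +x is the direction in which the carrier is pushed in, z up. The bed runs from x = -160 to +126 mm, y = -75 to +75. The carrier is home with its origin at x = 56, y = 0 in this frame
- mouth (a point): start of the straight channel between the side rails, on the bed, at x = 36 mm of the reader. From here to the end stop the channel is 69 mm wide, centred on y = 0, its rails 10 mm high; before it the rails flare out to 100 mm apart at x = 12 mm and guide the carrier in
- bridge (a point): middle of the underside of the bridge, 11.5 mm above the bed, at x = 74 mm of the reader. The bridge covers x = 43 to 105 mm and the whole width of the channel; its top is 50 mm above the worktop, and a grey housing on it (x = 58 to 102) reaches to 60 mm
- stop (a point): foot of the steel end stop behind the bridge: the middle of the face that the carrier's front end meets, at x = 114 mm of the reader, on the bed. (The shade of a desk lamp hangs above and beyond this end of the reader, its lowest edge 250 mm above the worktop)
- carrier: loose flat grey plastic slide carrier, 116 (x) x 66 (y) x 9 mm, about 0.17 kg, slippery, lying on the bed before the mouth, a little askew. Origin at the centre of its underside; +x points to its front end (corners rounded 5 mm), which goes in first. Its rear 31 mm are a ridged tail, which stays out in front of the bridge; its upright rear edge is at x = -58 mm
- slides: two glass microscope slides 76 x 26 mm with white ends, side by side in the carrier from x = -27 to 49 mm, 1 mm below its rim; not to be touched. Origin on the carrier's centre, 7 mm above its underside
- keeper (a joint): angle in rad of the keeper, a flat steel lever 12 mm wide beside the bed, turning level. 0: open, pointing along -x of the reader and 25 deg outward; grows clockwise from above, past pointing along -x (0.44), to 2.007: closed at its stop, pointing along +y across the bed, 2 mm behind the rear edge of a carrier that is home. Starts at 0 to 0.35; light friction (0.05 N m), stays where it is left
- keeper_knob (a point): middle of the upright black knob on the keeper, 12 mm in diameter, 18 mm tall (from 19 to 37 mm above the worktop), 58 mm from the keeper's pivot. The lever below it lies 10 to 17 mm above the worktop
- keeper_pivot (a point): pivot of the keeper, in the reader's frame x = -10, y = -58 mm, 14 mm above the worktop; the axis is vertical; its boss is 16 mm in diameter and reaches to 20 mm
- slide_carton: white and blue box of slides, 31 x 81 x 28 mm, standing on the worktop beside the reader; origin at the centre of its underside; to be left alone
- forceps: steel forceps, 13 x 115 x 9 mm, lying beside the reader; origin at the centre of its underside; to be left alone
- dropper_bottle: brown dropper bottle with black bulb, 32 mm in diameter, 97 mm tall, standing beside the reader; origin at the centre of its underside; to be left alone
There are look-alikes about, which are no part of the job. Of the things like the carrier, leave any that is blue; of the rest the larger one is meant.

How it is judged (in metres and radians):
On the way, in this order (a step that is already met when the one before it is completed fails the run):
1. the carrier is under the bridge, within 8 mm of the end stop (x of carrier in the frame of reader above 0.048 m), for 0.1 s.
2. the keeper is closed behind it (value of joint keeper above 1.92 rad), for 0.1 s.
At the end, for the whole second after the job is handed in: the carrier lies flat and at rest on the bed under the bridge, its front within 3 mm of the end stop, centred within 4 mm and square within 0.05 rad, and the keeper is closed (1.92 rad or more) (x of carrier in the frame of reader above 0.053 m and y of carrier in the frame of reader between -0.004 and 0.004 m and z of carrier in the frame of reader between 0.006 and 0.0095 m and angle between the x axis of carrier and the x axis of reader, either way round below 0.05 rad and angle between carrier's own z axis and vertical below 0.03 rad and value of joint keeper above 1.92 rad and linear speed of carrier below 0.01 m/s); the robot touches nothing.
It fails at once if the carrier is lifted more than 4 mm off the bed (z of carrier in the frame of reader above 0.012 m).
It fails at once if the carrier is tipped more than 0.08 rad (angle between carrier's own z axis and vertical above 0.08 rad).
It fails at once if the robot touches the glass slides (contact force between any of the fingers, the arm and slides above 0.3 N).
It fails at once if the slide box, the forceps or the dropper bottle is moved more than 15 mm (distance of any of slide_carton, forceps, dropper_bottle from where it was at the start of the episode above 0.015 m).
It also fails if it takes over 48 s, if anything falls off the work surface, if the arm or the gripper's body presses on something with over 40 N, if the wrist force passes 120 N, or if a joint passes its speed limit or range.

### The arm

A 6-joint arm with a two-finger parallel gripper is mounted at the origin on a cart in front of the work surface, level with it; the furniture and walls round the work are solid. World frame = base frame: x ahead of the robot, y to its left, z up, the work surface at z = 0. Lengths are in m, angles in degrees, forces in N, time in s.
With the tool pointing down it reaches from about 0.25 to 0.725 m from the base axis. Payload 9.7 kg.
Tool frame: the origin (TCP) lies at the very end of the fingers, on their centre line; the grasp point (between the pads) lies 19 mm behind it; z points along the fingers, y is the direction in which the jaws open and shut (so a half turn about z gives the same grasp; the last joint's range is limited). The gripper opens to 85 mm and grips with 20 to 120 N. Pads are 22 mm wide; open, the fingers measure 114 mm over their backs; the gripper's body (76 mm by 85 mm) begins 54 mm behind the grasp point. The pads swing forward as they close: fully open they stand 13 mm farther back than shut.
Start: joints at [-74.255, 4.979, 10.078, 95.1, 0, 90], TCP at [0.149, -0.529, 0.231] pointing down, gripper open.
Joint ranges: [-179.16, 179.16], [-48.56, 103.87], [-65.8, 70.77], [-126.05, 130.52], [-82.76, 87.17], [-180, 180]. Speed limits (degrees/s): [127.2, 127.2, 147.25, 180, 180, 180].

### API

Orientations are given as [roll, pitch, yaw] about the fixed x, y, z axes, in that order (R = Rz(yaw) Ry(pitch) Rx(roll)).
In Python, from workcell import bot gives the robot as it stands. The module is installed in compiled form; this text tells all that it offers.
- The arm moves only by the tool step_arm, never from a script. Its arguments are lists of equal length, an entry for each row: "dr": the turn, a rotation vector about the tool's x, y, z in rad, a list of three; "xyz": the shift along the tool's x, y, z in units of 40 mm (1.0 is 40 mm), a list of three; "gripper": the opening, from 0 (shut) to 1 (fully open). In form: {"dr": [[wx, wy, wz], ...], "xyz": [[x, y, z], ...], "gripper": [gripper, ...]}. A call has exactly 8 rows; each row is the pose to reach, as a shift and turn from the pose commanded when the call began, along the tool's axes at that moment; what a row does not reach only later rows make up. A row lasts 1/10 s, in which the tool goes at most 50 mm and 8.59 degrees, less where a joint would pass 70% of its speed; a pose out of reach is approached as far as the arm can. A call with a gripper value outside its range is refused whole. The fingers move at their own pace and stop on an object; "squeeze" is the grip in N (left out, the last holds). Time passes only in rows, so rows that repeat a pose let the fingers close, or fill a call up. It gives the time, the measured TCP pose, the force and the opening at its end, in the units of the state.
- bot.get_obs(): the state, without advancing time (a new reading comes with each control period).
- bot.camera(name): name is "scene" or "top" or "wrist"; returns a dict with "image" (420x560x3 uint8, red, green, blue), "camera_matrix" (3x3 intrinsics, pixels), "R" (3x3) and "t" (3): a world point X has camera coordinates R X + t. Camera axes: x right, y down, z forward; pixel columns grow to the right and rows downward; lengths in m; the calibration is good to about 2 mm. A picture is of the moment at which its call begins. There is no depth.
- bot.job_done(): hands the job in, once; it reports no verdict.
Trained networks look in a picture, given as the dict that the camera call returned (one of the last four; its "shot" number tells which), for a name from the list of things; names that differ only in an ending like _2 or _b are one class to them, and where a whole thing is asked for, a point or a joint stands for the part that bears it (a point fixed in the world has none). Each returns a list of dicts, best first, with "p" (0 to 1); they miss things now and then, are a little off and sometimes report something else, mostly with a low value. They report only what shows in the picture. A call takes as long as a camera call. They do not tell look-alikes from the thing itself.
- bot.regions_of(picture, thing): "region" (420x560 bool, what is visible of it) and "box" ([centre column, centre row, width, height] in pixels, round what is visible of it).
The state is a dict: "time": time; "q": joint angles; "qd": joint speeds; "joint_efforts": joint torques, N m; "ee_pos": TCP position; "tcp_rot": TCP orientation; "wrist_force": force on the tool from outside, world axes, zero at the start; "torque": the same for the moment, N m; "opening": finger opening in m.
Only numpy, scipy, OpenCV 4.12 (cv2) and the standard library are available. Lean on these libraries where they do the work, as an engineer would, in place of code of your own. Each camera call takes 0.05 s, during which the arm holds its last target.

## Working session

There is one attempt and no reset: what is moved stays moved. The work goes in short steps, Python scripts to look and compute and a tool call to move; the robot and the scene stay as the last step left them, time stands still between calls to the robot, and variables do not carry over. Pictures are saved under pics/ and viewed, and the job is handed in when it is done.

Besides the shell and the picture viewer there is one more tool, called after "Emit:" as a command line: name --argument value ..., lists and objects as JSON in quotes. step_arm: Moves the arm, as the interface text tells. Its arguments: {"type":"object","properties":{"dr":{"type":"array"},"xyz":{"type":"array"},"gripper":{"type":"array"},"squeeze":{"type":"number"}},"required":["dr","xyz","gripper"]}

```bash
mkdir -p pics; cat > h.py <<'E'
from workcell import bot
import numpy as np, cv2
def snap(name,fn,scale=1):
    c=bot.camera(name); cv2.imwrite('pics/'+fn,cv2.cvtColor(c['image'],cv2.COLOR_RGB2BGR)); return c
def proj(c,X):
    X=np.atleast_2d(X); p=(c['R']@X.T).T+c['t']; p=p@np.array(c['camera_matrix']).T; return p[:,:2]/p[:,2:]
def back(c,uv,z):
    uv=np.atleast_2d(uv); K=np.array(c['camera_matrix']); R=np.array(c['R']); t=np.array(c['t'])
    d=np.c_[uv,np.ones(len(uv))]@np.linalg.inv(K).T@R; o=-R.T@t
    return o+d*((z-o[2])/d[:,2])[:,None]
E
python3 - <<'E'
from h import *
for n in ['scene','top','wrist']:
    c=snap(n,n+'0.png')
    print(n,-c['R'].T@c['t'])
    if n!='wrist':
      for th in ['reader','carrier','keeper','keeper_knob','slides','slide_carton','forceps','dropper_bottle']:
        for r in bot.regions_of(c,th): print(th,round(r['p'],2),np.round(r['box']))
print(bot.get_obs())
E
```

```text
scene [ 0.23136893 -0.46779551  0.710282  ]
reader 0.76 [302. 285. 131. 132.]
carrier 0.85 [188. 177.  30.  34.]
carrier 0.84 [290. 295.  56.  57.]
carrier 0.8 [223. 215.  21.  35.]
keeper 0.65 [326. 298.  17.  36.]
keeper_knob 0.72 [330. 298.  21.  33.]
slides 0.72 [292. 291.  38.  40.]
slides 0.67 [187. 170.  27.  19.]
slides 0.54 [223. 218.  22.  18.]
slide_carton 0.83 [263. 241.  32.  38.]
slide_carton 0.42 [290. 296.  53.  60.]
dropper_bottle 0.55 [288. 209.  13.  34.]
top [0.45155385 0.05785085 1.03034184]
reader 0.77 [372. 253. 125. 155.]
carrier 0.87 [384. 281.  56.  67.]
carrier 0.7 [157. 283.  63.  50.]
carrier 0.65 [244. 283.  47.  38.]
keeper 0.56 [404. 252.  27.  30.]
keeper_knob 0.59 [407. 250.  27.  32.]
slides 0.95 [244. 284.  31.  26.]
slides 0.9 [147. 282.  40.  36.]
slides 0.63 [377. 276.  35.  41.]
slide_carton 0.78 [311. 262.  29.  44.]
forceps 0.47 [411. 197.  18.  26.]
dropper_bottle 0.74 [406. 250.  21.  31.]
dropper_bottle 0.5 [294. 221.  15.  12.]
wrist [ 0.22575215 -0.50817322  0.37268631]
{'time': 0.95, 'q': array([-7.42554130e+01,  4.97794411e+00,  1.00765947e+01,  9.50988536e+01,
        1.21593598e-03,  8.99984860e+01]), 'qd': array([-0.02056579, -0.04243238, -0.00315789, -0.06881524, -0.03841907,
       -0.00037489]), 'joint_efforts': array([ 2.79092410e-04, -5.20097780e+01,  4.64871418e+01,  1.27116255e-03,
        2.21814742e-05,  1.69747437e-05]), 'ee_pos': array([ 0.14924547, -0.52935365,  0.23127881]), 'tcp_rot': array([-1.79999797e+02, -1.21594135e-03,  1.57461010e+01]), 'wrist_force': array([ 0.22657725,  0.20829546, -0.29629808]), 'torque': array([ 0.00750181,  0.03482113, -0.02168744]), 'opening': 0.08557891920092224}
```

View pics/top0.png

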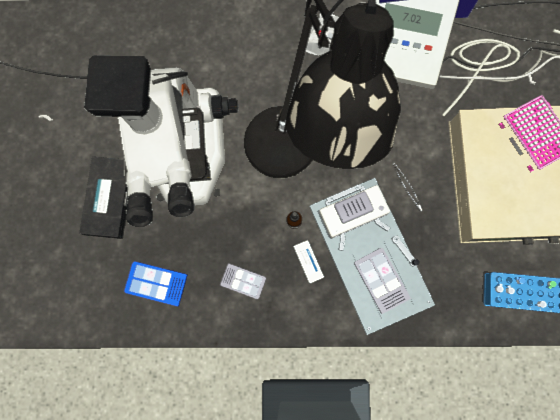

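View pics/scene0.png

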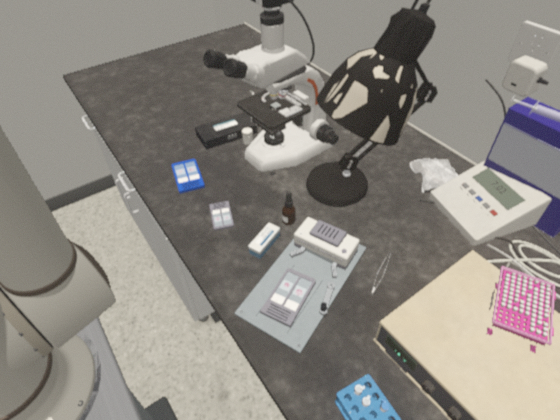

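```bash
python3 - <<'E'
import cv2
a=cv2.imread('pics/top0.png')[160:340,280:460]
cv2.imwrite('pics/topc.png',cv2.resize(a,(600,600),interpolation=cv2.INTER_CUBIC)[:600])
E
```

```text
(no output)
```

View pics/topc.png

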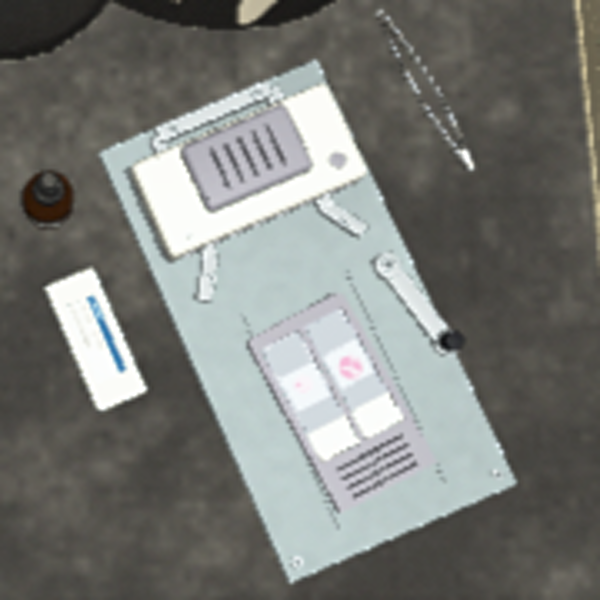

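The top view shows the reader with bed corners at about (310,206), (376,178), (435,305) and (367,335). The grey carrier is at (382,280) and the knob at (415,262). The blue carrier and the smaller grey one, to the left, are the look-alikes. Next I'll fit the poses.

```bash
cat > fit.py <<'E'
from h import *
from scipy.optimize import least_squares
def fit2(src,dst): # rigid 2D
    a=src.mean(0);b=dst.mean(0);H=(src-a).T@(dst-b);th=np.arctan2(H[0,1]-H[1,0],H[0,0]+H[1,1])
    R=np.array([[np.cos(th),-np.sin(th)],[np.sin(th),np.cos(th)]]);t=b-R@a
    return th,R,t,np.linalg.norm(src@R.T+t-dst,axis=1)
E
python3 - <<'E'
from fit import *
c=bot.camera('top')
cr=lambda p: (np.array(p,float)+.5)/3.3333-.5+[280,160]
bed=back(c,cr([(100,152),(320,60),(517,484),(290,583)]),.008)[:,:2]
src=np.array([[.126,.075],[.126,-.075],[-.16,-.075],[-.16,.075]])
th,R,t,e=fit2(src,bed); print('reader',np.degrees(th),t,e)
car=back(c,cr([(343,512),(437,465),(337,292),(248,338)]),.017)[:,:2]
s2=np.array([[-.058,.033],[-.058,-.033],[.058,-.033],[.058,.033]])
th2,R2,t2,e2=fit2(s2,car); print('carrier',np.degrees(th2),t2,e2,'in reader',R.T@(t2-t),np.degrees(th2-th))
k=back(c,cr([(453,340)]),.037)[0,:2]; print('knob',k,'rdr',R.T@(k-t))
p=back(c,cr([(388,263)]),.02)[0,:2]; print('pivot rdr',R.T@(p-t))
np.savez('reader.npz',th=th,R=R,t=t)
# scene check
c=bot.camera('scene'); im=c['image'][:,:,::-1].copy()
P=np.c_[src@R.T+t,np.full(4,.008)]; Q=np.c_[s2@R2.T+t2,np.full(4,.017)]
for X in (P,Q): cv2.polylines(im,[np.round(proj(c,X)).astype(int)],True,(0,0,255))
cv2.circle(im,tuple(np.round(proj(c,[*k,.037])[0]).astype(int)),3,(0,255,0))
cv2.imwrite('pics/sc1.png',cv2.resize(im[200:360,200:400],(750,600)))
E
```

```text
reader 22.290648868698415 [ 0.55075221 -0.08918843] [0.00067526 0.00086532 0.00103602 0.0004603 ]
carrier 27.07687616565712 [ 0.48201898 -0.11390593] [0.00178017 0.00187216 0.00264583 0.00216099] in reader [-0.07297238  0.00320047] 4.786227296958705
knob [ 0.51661724 -0.17819301] rdr [-0.06534401 -0.06940585]
pivot rdr [-0.00830853 -0.0574682 ]
```

View pics/sc1.png

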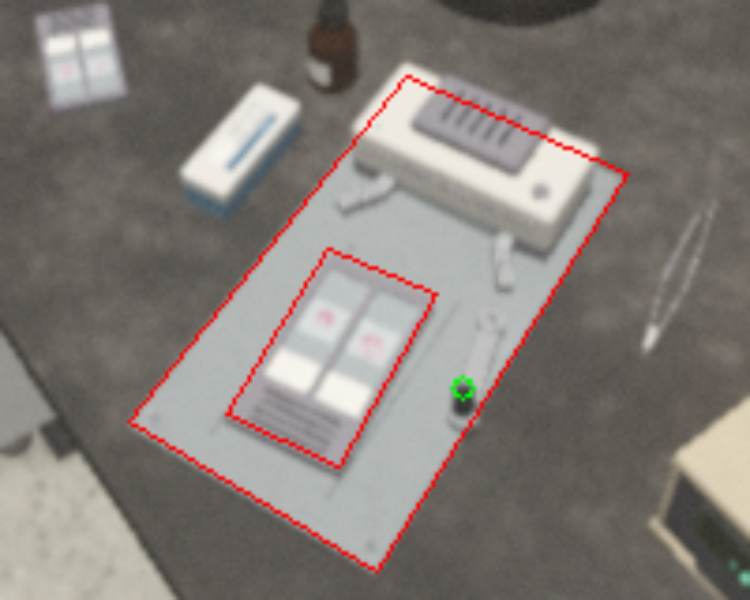

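```bash
cat > go.py <<'E'
from fit import *
from scipy.spatial.transform import Rotation as Ro
d=np.load('reader.npz'); RR,RT,TH=d['R'],d['t'],float(d['th'])
def tgt(x,y,z,base=None,yaw=None):
    o=bot.get_obs(); p=o['ee_pos']; r=Ro.from_euler('xyz',o['tcp_rot'],degrees=True)
    w=np.r_[RR@[x,y]+RT,z]; yaw=np.degrees(TH) if yaw is None else yaw
    rt=Ro.from_euler('xyz',[180,0,yaw],degrees=True)
    print('xyz',np.round(r.inv().apply(w-p)/.04,3),'dr',np.round((r.inv()*rt).as_rotvec(),3),'world',w)
def here():
    o=bot.get_obs(); p=o['ee_pos']; print('rdr',np.round(RR.T@(p[:2]-RT),4),'z',round(p[2],4),'rot',np.round(o['tcp_rot'],2),'F',np.round(o['wrist_force'],1),'t',o['time'])
E
python3 -c "
from go import *
tgt(-.168,.001,.09)"
```

```text
xyz [ 8.472 -7.413  3.533] dr [-0.    -0.    -0.114] world [ 0.39492727 -0.15198642  0.09      ]
```

Emit:
step_arm --dr '[[0,0,-0.03],[0,0,-0.06],[0,0,-0.09],[0,0,-0.114],[0,0,-0.114],[0,0,-0.114],[0,0,-0.114],[0,0,-0.114]]' --xyz '[[0.6,-0.5,0],[1.5,-1.3,0],[2.4,-2.1,0],[3.3,-2.9,0],[4.2,-3.7,0.3],[5.1,-4.5,0.6],[6.0,-5.3,1.0],[6.9,-6.1,1.4]]' --gripper '[0,0,0,0,0,0,0,0]'

```text
time: 1.85
ee_pos: [0.3486, -0.2191, 0.1755]
tcp_rot: [179.9, -0.0, 22.3]
wrist_force: [1.0, -1.1, 0.2]
opening: -0.0002
```

```bash
python3 -c "
from go import *
here();tgt(-.168,.001,.04)"
```

```text
rdr [-0.2363 -0.0436] z 0.1755 rot [ 1.7994e+02 -4.0000e-02  2.2260e+01] F [ 1.  -1.1  0.2] t 1.85
xyz [ 1.705 -1.119  3.389] dr [ 0.001 -0.001 -0.001] world [ 0.39492727 -0.15198642  0.04      ]
```

Emit:
step_arm --dr '[[0,0,0],[0,0,0],[0,0,0],[0,0,0],[0,0,0],[0,0,0],[0,0,0],[0,0,0]]' --xyz '[[0.8,-0.5,0.6],[1.4,-0.9,1.4],[1.65,-1.05,2.2],[1.65,-1.05,2.8],[1.65,-1.05,3.2],[1.65,-1.05,3.4],[1.65,-1.05,3.4],[1.65,-1.05,3.4]]' --gripper '[0,0,0,0,0,0,0,0]'

```text
time: 2.65
ee_pos: [0.3934, -0.1572, 0.0406]
tcp_rot: [180.0, -0.0, 22.3]
wrist_force: [0.1, -0.0, -0.6]
opening: -0.0
```

```bash
python3 - <<'E'
from go import *
here();tgt(-.168,.001,.0115)
a=snap('scene','s2.png'); cv2.imwrite('pics/s2c.png',cv2.resize(a['image'][200:360,200:400,::-1],(750,600)))
c=snap('top','t2.png'); cv2.imwrite('pics/t2c.png',cv2.resize(c['image'][160:340,280:460,::-1],(600,600),interpolation=cv2.INTER_CUBIC))
E
```

```text
rdr [-0.1714 -0.0033] z 0.0406 rot [ 1.7996e+02 -4.0000e-02  2.2260e+01] F [ 0.1 -0.  -0.6] t 2.65
xyz [ 0.084 -0.107  0.728] dr [ 0.001 -0.001 -0.001] world [ 0.39492727 -0.15198642  0.0115    ]
```

View pics/s2c.png

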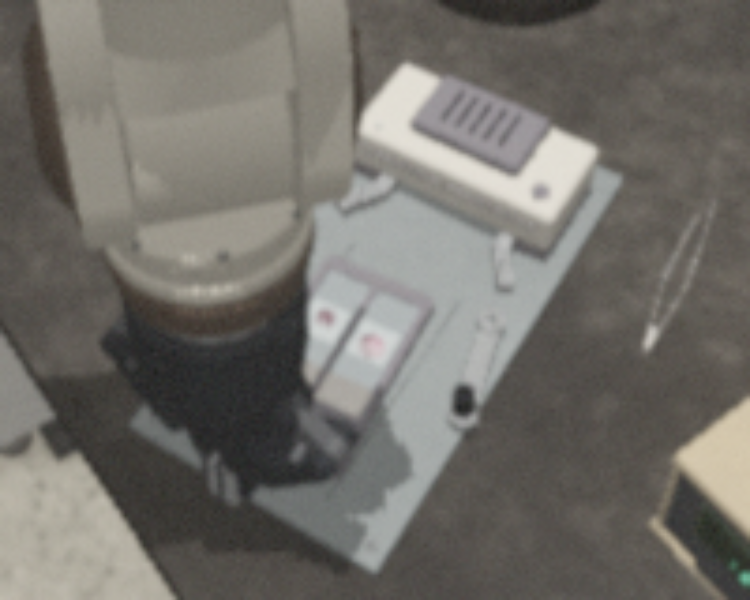

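View pics/t2c.png

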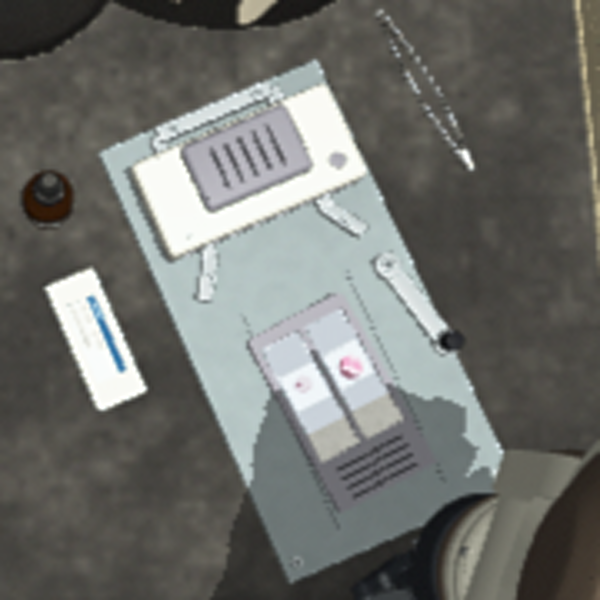

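The tail is clear of the fingers, so I'll lower to bed height.

Emit:
step_arm --dr '[[0,0,0],[0,0,0],[0,0,0],[0,0,0],[0,0,0],[0,0,0],[0,0,0],[0,0,0]]' --xyz '[[0.08,-0.1,0.1],[0.08,-0.1,0.3],[0.08,-0.1,0.5],[0.08,-0.1,0.65],[0.08,-0.1,0.72],[0.2,-0.1,0.72],[0.35,-0.1,0.72],[0.45,-0.1,0.72]]' --gripper '[0,0,0,0,0,0,0,0]'

```text
time: 3.55
ee_pos: [0.4091, -0.1463, 0.0113]
tcp_rot: [180.0, -0.0, 22.3]
wrist_force: [0.3, -0.3, 0.9]
opening: 0.0
```

```bash
python3 - <<'E'
from go import *
here();tgt(-.13,.001,.0115)
c=snap('top','t3.png'); cv2.imwrite('pics/t3c.png',cv2.resize(c['image'][160:340,280:460,::-1],(600,600),interpolation=cv2.INTER_CUBIC))
c=snap('wrist','w3.png')
E
```

```text
rdr [-0.1528  0.0009] z 0.0113 rot [ 1.7997e+02 -3.0000e-02  2.2280e+01] F [ 0.3 -0.3  0.9] t 3.55
xyz [ 0.569 -0.003 -0.005] dr [ 0.    -0.001 -0.   ] world [ 0.43008759 -0.13757283  0.0115    ]
```

View pics/w3.png

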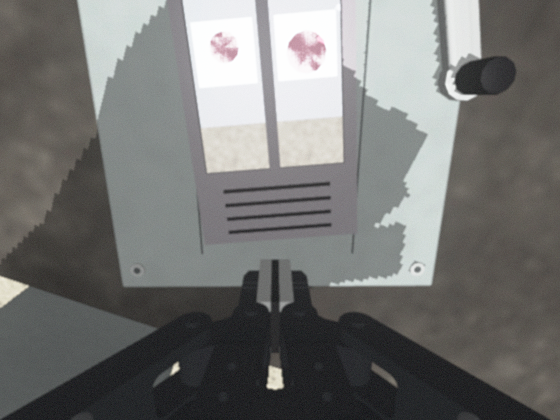

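Emit:
step_arm --dr '[[0,0,0],[0,0,0],[0,0,0],[0,0,0],[0,0,0],[0,0,0],[0,0,0],[0,0,0]]' --xyz '[[0.1,0,0],[0.22,0,0],[0.34,0,0],[0.46,0,0],[0.58,0,0],[0.7,0,0],[0.8,0,0],[0.88,0,0]]' --gripper '[0,0,0,0,0,0,0,0]'

```text
time: 4.45
ee_pos: [0.4411, -0.1329, 0.0109]
tcp_rot: [-180.0, 0.0, 22.3]
wrist_force: [-1.0, -0.2, 0.7]
opening: -0.0001
```

```bash
python3 - <<'E'
from go import *
here()
c=snap('top','t4.png'); cv2.imwrite('pics/t4c.png',cv2.resize(c['image'][160:340,280:460,::-1],(600,600),interpolation=cv2.INTER_CUBIC))
c=snap('wrist','w4.png')
E
```

```text
rdr [-0.118   0.0011] z 0.0109 rot [-180.      0.     22.28] F [-1.  -0.2  0.7] t 4.45
```

View pics/w4.png

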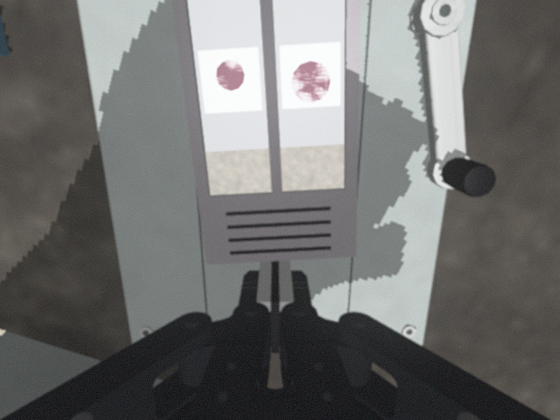

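View pics/t4c.png

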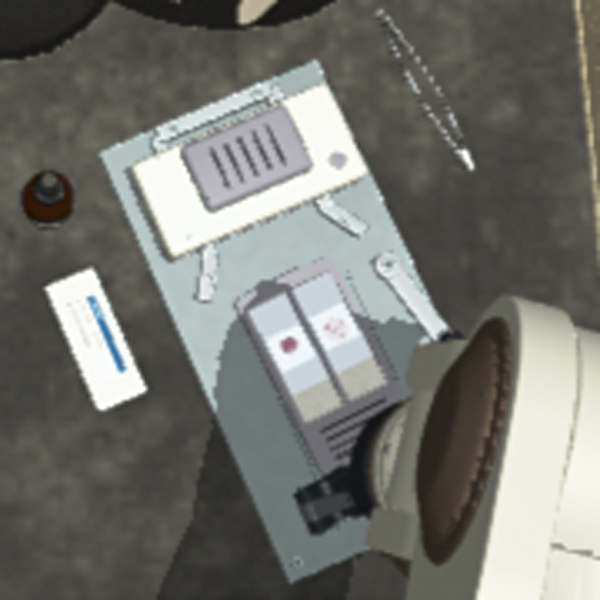

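The carrier moves cleanly, and its skew has roughly halved. I'll keep pushing.

Emit:
step_arm --dr '[[0,0,0],[0,0,0],[0,0,0],[0,0,0],[0,0,0],[0,0,0],[0,0,0],[0,0,0]]' --xyz '[[0.1,0,0],[0.2,0,0],[0.3,0,0],[0.4,0,0],[0.5,0,0],[0.6,0,0],[0.7,0,0],[0.8,0,0]]' --gripper '[0,0,0,0,0,0,0,0]'

```text
time: 5.35
ee_pos: [0.4707, -0.1208, 0.0109]
tcp_rot: [-180.0, 0.0, 22.3]
wrist_force: [0.1, 0.3, -0.3]
opening: -0.0001
```

```bash
python3 - <<'E'
from go import *
here()
c=snap('top','t5.png'); cv2.imwrite('pics/t5c.png',cv2.resize(c['image'][160:340,280:460,::-1],(600,600),interpolation=cv2.INTER_CUBIC))
c=snap('wrist','w5.png')
E
```

```text
rdr [-0.0861  0.0011] z 0.0109 rot [-180.      0.     22.28] F [ 0.1  0.3 -0.3] t 5.35
```

View pics/w5.png

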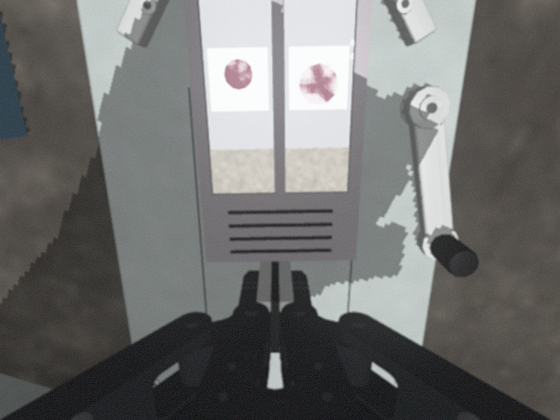

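View pics/t5c.png

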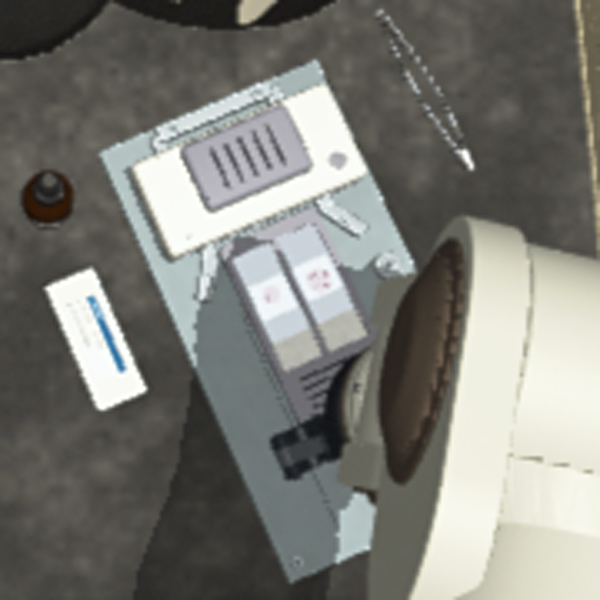

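Square now, with its front at the mouth. Next push.

Emit:
step_arm --dr '[[0,0,0],[0,0,0],[0,0,0],[0,0,0],[0,0,0],[0,0,0],[0,0,0],[0,0,0]]' --xyz '[[0.1,0,0],[0.2,0,0],[0.3,0,0],[0.4,0,0],[0.5,0,0],[0.6,0,0],[0.7,0,0],[0.8,0,0]]' --gripper '[0,0,0,0,0,0,0,0]'

```text
time: 6.25
ee_pos: [0.5003, -0.1087, 0.011]
tcp_rot: [180.0, -0.0, 22.3]
wrist_force: [-0.4, -0.4, -0.3]
opening: -0.0002
```

```bash
python3 - <<'E'
from go import *
here()
c=snap('wrist','w6.png')
E
```

```text
rdr [-0.0541  0.0011] z 0.011 rot [180.    -0.    22.28] F [-0.4 -0.4 -0.3] t 6.25
```

View pics/w6.png

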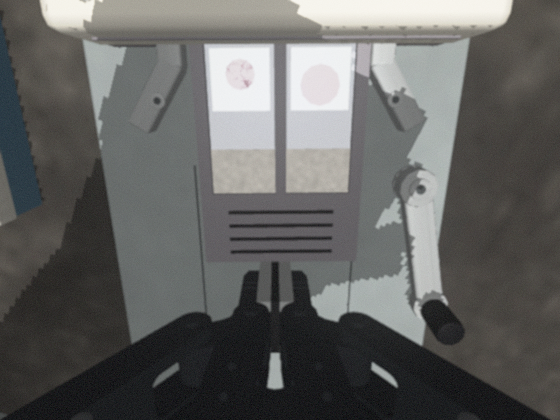

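Emit:
step_arm --dr '[[0,0,0],[0,0,0],[0,0,0],[0,0,0],[0,0,0],[0,0,0],[0,0,0],[0,0,0]]' --xyz '[[0.12,0,0],[0.24,0,0],[0.36,0,0],[0.48,0,0],[0.6,0,0],[0.7,0,0],[0.8,0,0],[0.88,0,0]]' --gripper '[0,0,0,0,0,0,0,0]'

```text
time: 7.1
ee_pos: [0.5329, -0.0953, 0.0109]
tcp_rot: [-180.0, 0.0, 22.3]
wrist_force: [-1.3, -0.5, -0.5]
opening: -0.0001
```

```bash
python3 - <<'E'
from go import *
here()
c=snap('wrist','w7.png')
E
```

```text
rdr [-0.0189  0.0011] z 0.0109 rot [-180.      0.     22.28] F [-1.3 -0.5 -0.5] t 7.1
```

View pics/w7.png

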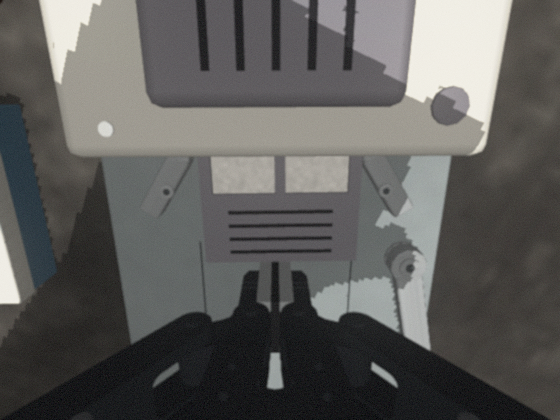

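Emit:
step_arm --dr '[[0,0,0],[0,0,0],[0,0,0],[0,0,0],[0,0,0],[0,0,0],[0,0,0],[0,0,0]]' --xyz '[[0.03,0,0],[0.06,0,0],[0.09,0,0],[0.12,0,0],[0.14,0,0],[0.16,0,0],[0.18,0,0],[0.2,0,0]]' --gripper '[0,0,0,0,0,0,0,0]'

```text
time: 7.95
ee_pos: [0.5385, -0.0929, 0.0108]
tcp_rot: [-180.0, 0.2, 22.2]
wrist_force: [-11.9, -3.9, 7.4]
opening: 0.0
```

```bash
python3 - <<'E'
from go import *
here()
c=snap('wrist','w8.png')
E
```

```text
rdr [-0.0128  0.0012] z 0.0108 rot [-179.99    0.19   22.25] F [-11.9  -3.9   7.4] t 7.95
```

View pics/w8.png

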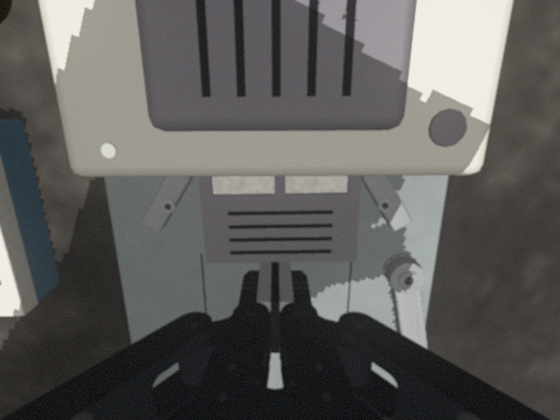

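The push met a firm stop with about 12 N at rear edge ≈ -2 mm, which matches home. I'll back off, then work out the keeper path.

Emit:
step_arm --dr '[[0,0,0],[0,0,0],[0,0,0],[0,0,0],[0,0,0],[0,0,0],[0,0,0],[0,0,0]]' --xyz '[[-0.1,0,0],[-0.4,0,0],[-0.8,0,0],[-1.0,0,-0.4],[-1.0,0,-1.0],[-1.0,0,-1.5],[-1.0,0,-1.5],[-1.0,0,-1.5]]' --gripper '[0,0,0,0,0,0,0,0]'

```text
time: 8.8
ee_pos: [0.5029, -0.1078, 0.0711]
tcp_rot: [180.0, -0.1, 22.3]
wrist_force: [0.5, -0.3, -0.2]
opening: -0.0001
```

```bash
python3 - <<'E'
from go import *
here();tgt(-.067,-.094,.07);tgt(-.067,-.094,.023)
c=snap('wrist','w9.png')
h=.037
for z,n in ((.037,'knobtop'),): 
    k=np.r_[RR@[-.067,-.070]+RT,z]; print(proj(c,k))
for x in (-.058,): print('car rear corners',proj(c,[np.r_[RR@[.056+x,s*.033]+RT,.017] for s in(1,-1)]))
E
```

```text
rdr [-0.0513  0.001 ] z 0.0711 rot [ 1.7997e+02 -5.0000e-02  2.2270e+01] F [ 0.5 -0.3 -0.2] t 8.8
xyz [-0.391  2.374  0.028] dr [ 0.001 -0.001 -0.   ] world [ 0.52441369 -0.20157741  0.07      ]
xyz [-0.392  2.373  1.203] dr [ 0.001 -0.001 -0.   ] world [ 0.52441369 -0.20157741  0.023     ]
[[398.06109839 273.34089182]]
car rear corners [[217.81785845 154.21139336]
 [333.70152708 154.23463415]]
```

View pics/w9.png

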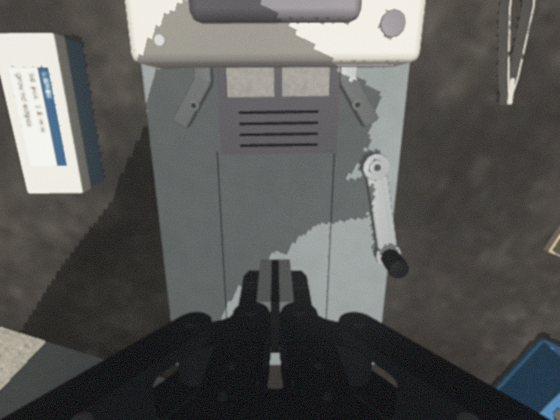

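Emit:
step_arm --dr '[[0,0,0],[0,0,0],[0,0,0],[0,0,0],[0,0,0],[0,0,0],[0,0,0],[0,0,0]]' --xyz '[[-0.2,0.5,0],[-0.39,1.1,0],[-0.39,1.7,0],[-0.39,2.2,0.1],[-0.39,2.37,0.5],[-0.39,2.37,0.9],[-0.39,2.37,1.2],[-0.39,2.37,1.2]]' --gripper '[0,0,0,0,0,0,0,0]'

```text
time: 9.65
ee_pos: [0.5226, -0.2001, 0.0198]
tcp_rot: [-179.8, 0.2, 22.3]
wrist_force: [0.8, -0.6, 0.3]
opening: -0.0004
```

```bash
python3 - <<'E'
from go import *
here()
c=snap('wrist','w10.png')
p=np.array([-.067,-.094])
o=bot.get_obs(); p=RR.T@(o['ee_pos'][:2]-RT)
print('start',p)
for ph in [191,180,170,160,150,140,130,120,110,100,95,90,86]:
    a=np.radians(ph); k=np.array([-.010,-.058])+.058*np.array([np.cos(a),np.sin(a)])
    if ph>=150: # top face
        s=-.011*np.clip((180-ph)/30,0,1); c_=k+[s,-.013]
    elif ph>=110:
        b=np.radians(90*(ph-110)/40); n=np.array([np.cos(b),np.sin(b)]); c_=k-.006*n-[.011,.007]
    else:
        c_=k-[.017,.007*(ph-90)/20 if ph>90 else 0]
    dd=(c_-p)/.04; print(ph,'reader',np.round(c_*1e3,1),'xyz',np.round([dd[0],-dd[1]],2))
E
```

```text
rdr [-0.0681 -0.092 ] z 0.0198 rot [-179.81    0.19   22.3 ] F [ 0.8 -0.6  0.3] t 9.65
start [-0.06751658 -0.09250088]
191 reader [-66.9 -82.1] xyz [ 0.01 -0.26]
180 reader [-68. -71.] xyz [-0.01 -0.54]
170 reader [-70.8 -60.9] xyz [-0.08 -0.79]
160 reader [-71.8 -51.2] xyz [-0.11 -1.03]
150 reader [-71.2 -42. ] xyz [-0.09 -1.26]
140 reader [-67.7 -33.3] xyz [-0.01 -1.48]
130 reader [-62.5 -24.8] xyz [ 0.12 -1.69]
120 reader [-55.5 -17.1] xyz [ 0.3  -1.89]
110 reader [-46.8 -10.5] xyz [ 0.52 -2.05]
100 reader [-37.1  -4.4] xyz [ 0.76 -2.2 ]
95 reader [-32.1  -2. ] xyz [ 0.89 -2.26]
90 reader [-27.   0.] xyz [ 1.01 -2.31]
86 reader [-23.   -0.1] xyz [ 1.11 -2.31]
```

View pics/w10.png

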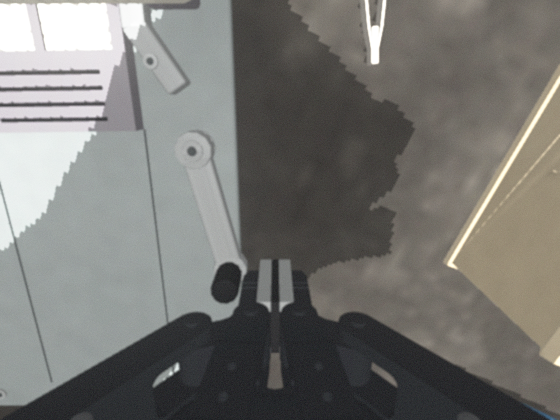

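```bash
python3 -c "
from go import *
here()"
```

```text
rdr [-0.0675 -0.0925] z 0.0214 rot [-1.7989e+02  1.2000e-01  2.2310e+01] F [ 0.3 -0.4  1.1] t 9.7
```

Emit:
step_arm --dr '[[0,0,0],[0,0,0],[0,0,0],[0,0,0],[0,0,0],[0,0,0],[0,0,0],[0,0,0]]' --xyz '[[0,-0.15,-0.03],[0,-0.3,-0.03],[-0.01,-0.45,-0.03],[-0.02,-0.58,-0.03],[-0.05,-0.7,-0.03],[-0.08,-0.83,-0.03],[-0.1,-0.95,-0.03],[-0.11,-1.07,-0.03]]' --gripper '[0,0,0,0,0,0,0,0]'

```text
time: 10.5
ee_pos: [0.5039, -0.163, 0.0242]
tcp_rot: [180.0, -0.0, 22.3]
wrist_force: [0.7, -0.3, 0.8]
opening: 0.0002
```

```bash
python3 - <<'E'
from go import *
here()
c=snap('wrist','w11.png')
here()
for x,y in [(-71.2,-42),(-67.7,-33.3),(-62.5,-24.8),(-55.5,-17.1),(-46.8,-10.5)]: tgt(x/1e3,y/1e3,.024)
E
```

```text
rdr [-0.0713 -0.0505] z 0.0242 rot [180.    -0.    22.27] F [ 0.7 -0.3  0.8] t 10.5
rdr [-0.0715 -0.0499] z 0.0241 rot [-1.7997e+02  2.0000e-02  2.2290e+01] F [ 0.6 -0.9  0.6] t 10.55
xyz [ 0.007 -0.198  0.003] dr [-0.  0. -0.] world [ 0.50080368 -0.15505637  0.024     ]
xyz [ 0.094 -0.415  0.003] dr [-0.  0. -0.] world [ 0.50074218 -0.14567894  0.024     ]
xyz [ 0.224 -0.628  0.003] dr [-0.  0. -0.] world [ 0.5023295  -0.13584174  0.024     ]
xyz [ 0.399 -0.82   0.003] dr [-0.  0. -0.] world [ 0.50588575 -0.12606201  0.024     ]
xyz [ 0.617 -0.985  0.003] dr [-0.  0. -0.] world [ 0.5114322  -0.11665526  0.024     ]
```

View pics/w11.png

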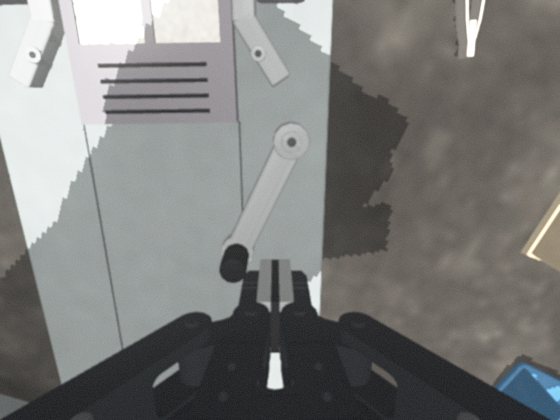

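The keeper is swinging with the finger. I'll continue along the arc.

Emit:
step_arm --dr '[[0,0,0],[0,0,0],[0,0,0],[0,0,0],[0,0,0],[0,0,0],[0,0,0],[0,0,0]]' --xyz '[[0,-0.1,0],[0.01,-0.2,0],[0.05,-0.31,0],[0.1,-0.42,0],[0.16,-0.53,0],[0.23,-0.63,0],[0.31,-0.73,0],[0.4,-0.82,0]]' --gripper '[0,0,0,0,0,0,0,0]'

```text
time: 11.35
ee_pos: [0.5068, -0.1265, 0.0242]
tcp_rot: [180.0, -0.0, 22.3]
wrist_force: [0.8, -0.9, 0.0]
opening: 0.0
```

```bash
python3 - <<'E'
from go import *
c=snap('wrist','w12.png')
here()
for x,y in [(-46.8,-10.5),(-37.1,-4.4),(-32.1,-2),(-27,0),(-23,0)]: tgt(x/1e3,y/1e3,.024)
E
```

```text
rdr [-0.0545 -0.0174] z 0.0242 rot [-1.7999e+02 -2.0000e-02  2.2300e+01] F [-0.1 -0.3 -0.6] t 11.4
xyz [ 0.192 -0.173  0.005] dr [-0. -0.  0.] world [ 0.5114322  -0.11665526  0.024     ]
xyz [ 0.434 -0.326  0.005] dr [-0. -0.  0.] world [ 0.51809357 -0.10733185  0.024     ]
xyz [ 0.559 -0.386  0.005] dr [-0. -0.  0.] world [ 0.5218096  -0.10321467  0.024     ]
xyz [ 0.687 -0.436  0.005] dr [-0. -0.  0.] world [ 0.52576987 -0.09942967  0.024     ]
xyz [ 0.787 -0.436  0.005] dr [-0. -0.  0.] world [ 0.52947096 -0.09791245  0.024     ]
```

View pics/w12.png

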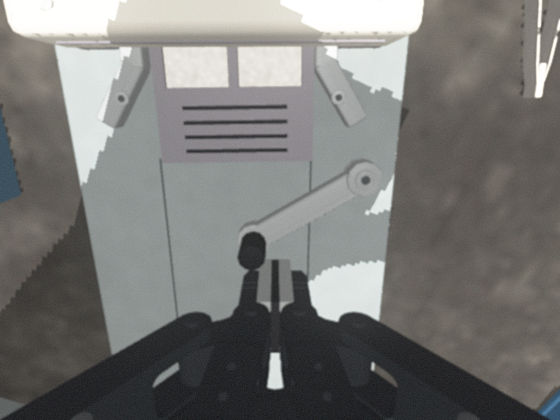

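Emit:
step_arm --dr '[[0,0,0],[0,0,0],[0,0,0],[0,0,0],[0,0,0],[0,0,0],[0,0,0],[0,0,0]]' --xyz '[[0.06,-0.09,0],[0.14,-0.17,0],[0.22,-0.23,0],[0.31,-0.29,0],[0.4,-0.33,0],[0.48,-0.37,0],[0.56,-0.4,0],[0.62,-0.43,0]]' --gripper '[0,0,0,0,0,0,0,0]'

```text
time: 12.2
ee_pos: [0.5232, -0.1014, 0.0242]
tcp_rot: [-180.0, -0.0, 22.3]
wrist_force: [0.2, -1.1, 0.2]
opening: -0.0002
```

```bash
python3 - <<'E'
from go import *
c=snap('wrist','w13.png')
here()
E
```

```text
rdr [-0.0299 -0.0007] z 0.0241 rot [-1.7999e+02 -1.0000e-02  2.2280e+01] F [-0.8 -0.2 -0. ] t 12.25
```

View pics/w13.png

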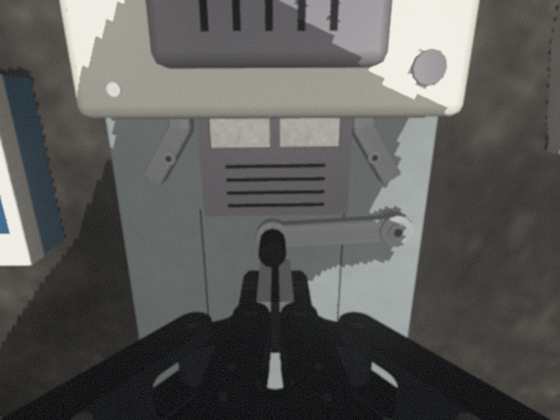

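Almost closed. I'll press slowly to the keeper's stop.

Emit:
step_arm --dr '[[0,0,0],[0,0,0],[0,0,0],[0,0,0],[0,0,0],[0,0,0],[0,0,0],[0,0,0]]' --xyz '[[0.02,0,0],[0.04,0,0],[0.06,0,0],[0.08,0,0],[0.1,0,0],[0.12,0,0],[0.14,0,0],[0.14,0,0]]' --gripper '[0,0,0,0,0,0,0,0]'

```text
time: 13.05
ee_pos: [0.5267, -0.0999, 0.024]
tcp_rot: [-180.0, 0.2, 22.2]
wrist_force: [-9.3, -2.6, 4.6]
opening: -0.0002
```

```bash
python3 - <<'E'
from go import *
c=snap('wrist','w14.png')
here()
E
```

```text
rdr [-0.0264 -0.0008] z 0.024 rot [-179.98    0.19   22.24] F [-8.5 -2.3  4.2] t 13.1
```

View pics/w14.png

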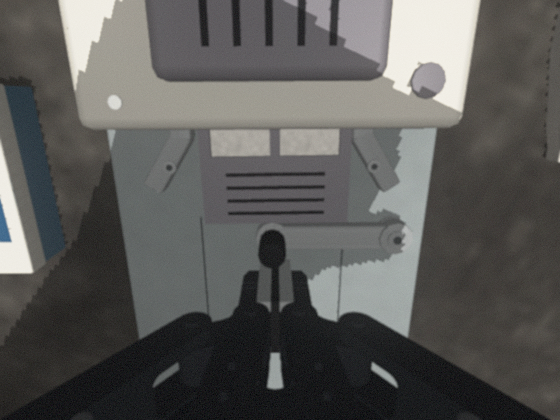

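Firm stop (about 9 N) with the lever square across the bed. Backing off and lifting.

Emit:
step_arm --dr '[[0,0,0],[0,0,0],[0,0,0],[0,0,0],[0,0,0],[0,0,0],[0,0,0],[0,0,0]]' --xyz '[[-0.15,0,0],[-0.5,0,0],[-0.9,0,0],[-1.2,0,-0.5],[-1.5,0,-1.2],[-1.8,0,-2.0],[-2.0,0,-2.5],[-2.0,0,-2.5]]' --gripper '[0,0,0,0,0,0,0,0]'

```text
time: 13.9
ee_pos: [0.4545, -0.1307, 0.1275]
tcp_rot: [179.8, -0.3, 22.2]
wrist_force: [0.4, -0.1, -0.8]
opening: -0.0002
```

```bash
python3 - <<'E'
from go import *
c=snap('wrist','w15.png')
here()
im=c['image'][:,:,::-1].copy()
W=lambda x,y,z: np.r_[RR@[x,y]+RT,z]
def pl(P,col): cv2.polylines(im,[np.round(proj(c,P)).astype(int)],False,col)
pl([W(.03,.033,.017),W(-.002,.033,.017),W(-.002,-.033,.017),W(.03,-.033,.017)],(0,0,255))
pl([W(-.01,-.058,.017),W(-.01,0,.017)],(0,255,0))
cv2.imwrite('pics/w15o.png',cv2.resize(im[0:300,100:460],(720,600),interpolation=cv2.INTER_CUBIC))
E
```

```text
rdr [-0.1048 -0.0015] z 0.1255 rot [ 1.7988e+02 -1.6000e-01  2.2240e+01] F [-0.2 -0.5 -0.3] t 13.95
```

View pics/w15o.png

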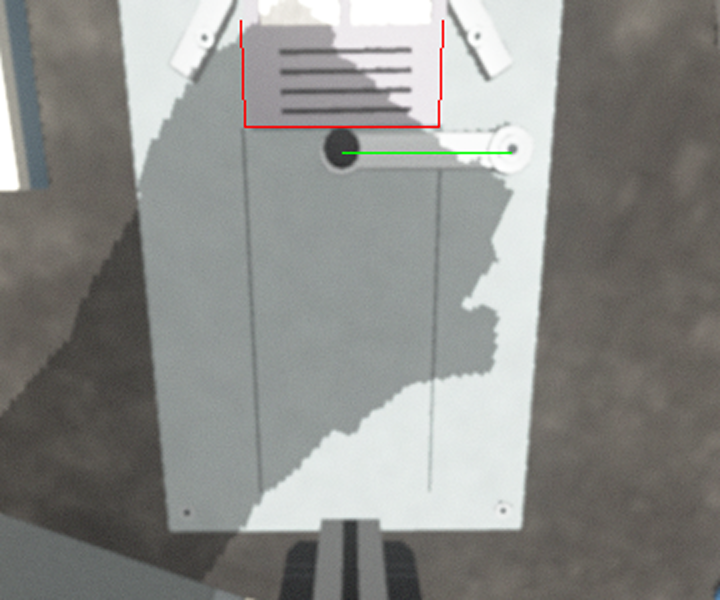

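The carrier's rear edge matches the home outline and is square. The lever is closed across the bed and the fingers are clear. One settle move, then I'll hand in.

Emit:
step_arm --dr '[[0,0,0],[0,0,0],[0,0,0],[0,0,0],[0,0,0],[0,0,0],[0,0,0],[0,0,0]]' --xyz '[[0,0,0],[0,0,0],[0,0,0],[0,0,0],[0,0,0],[0,0,0],[0,0,0],[0,0,0]]' --gripper '[0,0,0,0,0,0,0,0]'

```text
time: 14.75
ee_pos: [0.4541, -0.1298, 0.1241]
tcp_rot: [-180.0, 0.0, 22.3]
wrist_force: [-0.6, -0.2, 0.4]
opening: -0.0002
```

```bash
python3 -c "
from go import *
here(); print(bot.job_done())"
```

```text
rdr [-0.1048 -0.0009] z 0.1241 rot [-180.      0.     22.28] F [-0.6 -0.2  0.4] t 14.75
the job is handed in; nothing more can be done
None
```

The carrier is home against the end stop and the keeper is closed behind it. I handed the job in at about 14.8 s; no verdict is reported.

- **Carrier:** I pushed it with the shut fingertips on its rear edge until it met the end stop with about 12 N. That put the rear edge at about -2 mm in the reader frame, so the carrier origin is at about x = 56 mm. In the last wrist picture the tail matched the projected home outline to within about 1 mm and looked square.
- **Keeper:** I pushed the knob round its arc to a firm stop at about 9 N. The lever then lay straight across the bed, just behind the carrier.
- **Clearance:** At hand-in the fingers were about 10 cm above the bed and the wrist force was near zero.
- **Disagreement:** The first knob position measured in the pictures was 1–3 mm off along the reader's x axis. It was within tolerance for pushing and caused no trouble.
- **Not checked:** I took no final overhead picture of the slide box, forceps and bottle. The arm's path stayed clear of all three.

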